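Put the travel atomizer away in the grooming case

TASK

Lift the lid of the wooden grooming case by its handle bar and push the knee of its folding stay on past straight to its stop, so that the lid stands locked open with nobody holding it. Take the travel atomizer from the tray and lay it flat inside the open case, set down rather than dropped. Then pull the knee towards the front of the case to break the stay, and lower the lid gently until it is fully shut, without letting it fall and without disturbing the other things on the dresser.

Things in the scene. Friction and masses are not known exactly. Their poses are not given: they have to be found in the camera images.
- case: Dark wooden open-topped case fixed to the dresser, 200 x 200 x 80 mm high, walls and floor 6 mm. Origin: centre of its underside; x from the front (handle side, robot side) to the back (hinge side), y left, z up. Lid 200 x 200 x 10 mm on the rim. A folding stay of two flat steel links lies outside the right (-y) wall, within 12 mm of it. It may stand left or right of the tray.
- case_hinge (a point): The middle of the lid's hinge line, on the back rim: case x 100, y 0, z 80 mm. The hinge line runs along the case's y.
- handle (a point): Middle of the lid's handle: level steel bar 12 mm thick, 80 mm long, parallel to the hinge, on a rod at each end, 45 mm in front of the lid's front edge. Lid shut: case x -145, y 0, z 85 mm. Swings up on a 245 mm arc about the hinge line. 39 mm is free between bar and lid edge: it can be pinched from above, jaws closing along case x; the bar may turn between the pads.
- lid (a joint): Lid angle in rad: 0 shut, 1.36 with the stay dead straight (the most it opens), about 1.34 with the stay locked. The hinge is stiff: the lid (0.3 kg with handle) stays where it is left above about 1.0 rad and falls if let go below about 0.8 rad.
- knee (a joint): Knee angle of the folding stay in rad: 0 folded (lid shut), 2.66 dead straight, 2.94 at its stop, past straight: locked. The lid cannot be lowered while the knee is past straight. It stays at the stop by itself until the knob is pulled to the front.
- knob (a point): Middle grip point of the knee's knob: level steel cylinder 16 mm thick along case y, 10 to 66 mm beyond the right wall (this point: 44 mm). Pinch from above, jaws along case x; it may turn in the pads. Arc of 89.6 mm about pivot; case x, z in mm: -99, 96 lid shut; -9, 133 lid 1.2 rad; 8, 128 lid 1.3; 29, 117 straight; 37, 109 at stop. Back (+x) locks, front (-x) breaks: a few N.
- pivot (a point): Axis of the stay's lower pivot (fixed), taken level with the knob's middle, 44 mm beyond the case's right wall: case x -25, y -144, z 45 mm.
- atomizer: Slim travel atomizer lying on the tray: square bar 115 mm long and 24 x 24 mm (brushed aluminium body, black cap 22 mm square at its +x end). Origin: under its middle, on its underside (its centre is 12 mm above); x along its length towards the cap. 0.06 to 0.13 kg.
- tray: Brushed aluminium tray, fixed, 200 mm (x) by 250 mm (y), floor 4 mm thick, rim 14 mm high. Origin: centre of its underside. The atomizer lies in its front (-x) half.
- bottle: Chunky rectangular glass cologne bottle with a black cap, 36 x 66 mm and 109 mm high, upright in the back right (+x, -y) of the tray, origin at the centre of its foot. Leave it alone.
- brush: Wooden beard brush, 110 x 44 mm and 36 mm high, in the back left of the tray, origin under its middle. Leave it alone.
- jar: White cream jar, 68 mm across and 60 mm high, at the back of the dresser, origin at the centre of its foot. Leave it alone.
- comb: Flat wooden comb, 150 x 35 x 5 mm, lying between the case and the tray, pointing away from the robot, origin under its middle. Leave it alone.
There are look-alikes about, which are no part of the job. Several things have the shape of the atomizer; the one meant has the colours described above.

How it is judged:
On the way, in this order (a step that is already met when the one before it is completed fails the run):
1. the lid stands open on the locked stay (knee within 0.14 rad of its stop), the robot not touching the case (value of joint lid above 1.25 rad and value of joint knee above 2.8 rad and contact force between the fingers and case below 0.3 N), for 0.2 s.
2. the atomizer lies inside the case, let go, the stay still locked (value of joint knee above 2.8 rad and z of atomizer in the frame of case below 0.03 m and x of atomizer in the frame of case between -0.095 and 0.095 m and y of atomizer in the frame of case between -0.095 and 0.095 m and contact force between the fingers and atomizer below 0.1 N), for 0.2 s.
At the end, for the whole second after the job is handed in: The lid is shut (within 0.04 rad) and the atomizer lies at rest inside the case, its underside less than 30 mm above the case's underside (value of joint lid below 0.04 rad and z of atomizer in the frame of case below 0.03 m and x of atomizer in the frame of case between -0.095 and 0.095 m and y of atomizer in the frame of case between -0.095 and 0.095 m and linear speed of atomizer below 0.02 m/s); the robot touches nothing.
It fails at once if the lid falls (closing faster than 2 rad/s anywhere below 1.1 rad) (velocity of joint lid below -2 rad/s and value of joint lid below 1.1 rad).
It fails at once if the atomizer is dropped or thrown (faster than 0.7 m/s out of the fingers, a fall of about 25 mm) (linear speed of atomizer above 0.7 m/s and contact force between the fingers and atomizer below 0.05 N).
It fails at once if the bottle, brush, jar or comb is moved by more than 25 mm or the bottle tipped (distance of any of bottle, brush, jar, comb from where it was at the start of the episode above 0.025 m or angle between bottle's own z axis and vertical above 0.5 rad).
It also fails if it takes over 72 s, if anything falls off the work surface, if the arm or the gripper's body presses on something with over 40 N, if the wrist force passes 120 N, or if a joint passes its speed limit or range.

ROBOT

A 7-joint arm with a two-finger parallel gripper is mounted at the origin on the work surface. World frame = base frame: x ahead of the robot, y to its left, z up, the work surface at z = 0. Lengths are in m, angles in rad, forces in N, time in s.
With the tool pointing down it reaches from about 0.4 to 0.925 m from the base axis. Payload 5.6 kg.
Tool frame: the origin (TCP) lies midway between the tips of the shut fingers; the grasp point (between the pads) lies 19 mm behind it; z points along the fingers, y is the line along which they close (so a half turn about z gives the same grasp; the last joint's range is limited). The gripper opens to 85 mm and grips with 20 to 120 N. Pads are 22 mm wide; open, the fingers measure 114 mm over their backs; the gripper's body (76 mm by 85 mm) begins 54 mm behind the grasp point. The pads swing forward as they close: fully open they stand 13 mm farther back than shut.
Start: joints at [-1.168, 0.468, -0.012, 1.603, 0.006, 1.071, -0.056], TCP at [0.28, 0.586, 0.231] pointing down, gripper open.
Joint ranges: [-2.53, 2.53], [-0.31, 2.02], [-1.57, 1.55], [0.28, 2.44], [-1.29, 4.43], [0.15, 1.84], [-2.92, 2.92]. Speed limits (rad/s): [2.57, 2.57, 3.14, 3.14, 3.14, 3.14, 3.14].

INTERFACE

Orientations are given as [roll, pitch, yaw] about the fixed x, y, z axes, in that order (R = Rz(yaw) Ry(pitch) Rx(roll)).
In Python, from workcell import movep, move_l, movej, set_gripper, pause, ik, camera, PlanningError, close_job, search_frame, outline_of, landmark_of, read_clock, read_q, read_joint_velocities, read_joint_efforts, read_position, read_orientation, read_contact_force, read_ft_torque, read_opening, read_finger_force gives the robot as it stands. Calls block until the motion is done:
- movep(position, orientation): joint-space move of the TCP to a pose.
- move_l(position, max_speed=0.15, rot=None, f_stop=None): straight line of the TCP; rot=None keeps the orientation; max_speed is the mean speed in m/s. With f_stop (N) it stops when the force on the tool has changed by that much, and returns True; else False.
- movej(angles): joint-space move.
- set_gripper(opening, effort=None): finger opening in m; effort is the grip in N (None keeps the last); returns when the fingers have stopped.
- pause(seconds).
- ik(position, orientation): joint angles nearest the present ones, or None.
- camera(name): name is "scene" or "top"; returns a dict with "pixels" (480x640x3 uint8, red, green, blue), "K" (3x3 intrinsics, pixels), "k1" (the pictures are not rectified: a ray, as slopes to the right and down, at radius r is drawn at 1 + k1 r^2 times it, then the intrinsics apply), "R" (3x3) and "t" (3): a world point X has camera coordinates R X + t. Camera axes: x right, y down, z forward; pixel columns grow to the right and rows downward; lengths in m; the calibration is good to about 2 mm. A picture is of the moment at which its call begins. There is no depth.
A pose or a line that the arm cannot do raises PlanningError and nothing moves.
- close_job(): hands the job in; it is judged then, once.
Trained networks look in the newest picture that a camera, given by its name, has taken for a name from the list of things; names that differ only in an ending like _2 or _b are one class to them, and where a whole thing is asked for, a point or a joint stands for the part that bears it (a point fixed in the world has none). Each returns a list of dicts, best first, with "conf" (0 to 1); they miss things now and then, are a little off and sometimes report something else, mostly with a low value. They report only what shows in the picture. A call takes as long as a camera call. They do not tell look-alikes from the thing itself.
- search_frame(camera, name): "xy" ([column, row] in pixels, amid what is visible of it).
- outline_of(camera, name): "mask" (480x640 bool, what is visible of it) and "xy" ([column, row] in pixels, amid what is visible of it).
- landmark_of(camera, name): "xy" ([column, row] in pixels: a listed point, or the origin of a listed thing).
Readings, each from a call of its own:
- read_clock(): time.
- read_q(): joint angles.
- read_joint_velocities(): joint speeds.
- read_joint_efforts(): joint torques, N m.
- read_position(): TCP position.
- read_orientation(): TCP orientation.
- read_contact_force(): force on the tool from outside, world axes, zero at the start.
- read_ft_torque(): the same for the moment, N m.
- read_opening(): finger opening in m.
- read_finger_force(): force on a finger pad.
Only numpy, scipy, OpenCV 4.12 (cv2) and the standard library are available. Lean on these libraries where they do the work, as an engineer would, in place of code of your own. Each camera call takes 0.05 s, during which the arm holds its last target. There are 200 camera calls.

## Working session

There is one attempt and no reset: what is moved stays moved. The work goes in short steps, each a Python script; the robot and the scene stay as the last script left them, time stands still between calls to the robot, and variables do not carry over. Pictures are saved under pics/ and viewed, at most 13 in all, crops included, and the job is handed in when it is done.

```bash
mkdir -p pics; ls; cat > h.py <<'E'
import numpy as np, cv2
from workcell import *
def ray(c,xy):
    K=np.array(c["K"]);d=(np.array(xy,float)-K[:2,2])/[K[0,0],K[1,1]]
    u=d.copy()
    for _ in range(20): u=d/(1+c["k1"]*(u@u))
    R=np.array(c["R"]);t=np.array(c["t"])
    v=R.T@np.array([u[0],u[1],1]);return -R.T@t,v/np.linalg.norm(v)
def atz(c,xy,z):
    o,v=ray(c,xy);return o+v*(z-o[2])/v[2]
def proj(c,X):
    p=np.array(c["R"])@np.array(X)+np.array(c["t"]);u=p[:2]/p[2];u=u*(1+c["k1"]*(u@u))
    K=np.array(c["K"]);return u*[K[0,0],K[1,1]]+K[:2,2]
def tri(obs):
    A=0;b=0
    for c,xy in obs:
        o,v=ray(c,xy);P=np.eye(3)-np.outer(v,v);A=A+P;b=b+P@o
    return np.linalg.solve(A,b)
def save(c,n,box=None,s=1):
    im=c["pixels"][:,:,::-1]
    if box: im=im[box[1]:box[3],box[0]:box[2]]
    cv2.imwrite("pics/"+n,cv2.resize(im,None,fx=s,fy=s,interpolation=2))
E
python3 - <<'E'
from h import *
C={n:camera(n) for n in("scene","top")}
for n in C:
    save(C[n],n+"0.png"); print(n, -np.array(C[n]["R"]).T@C[n]["t"])
for k in["case","case_hinge","handle","knob","pivot","atomizer","tray","bottle","brush","jar","comb"]:
    for n in C: print(k,n,[(np.round(d["xy"]).tolist(),round(d["conf"],2),np.round(atz(C[n],d["xy"],0.0),3).tolist()[:2]) for d in landmark_of(n,k)[:4]])
print(read_clock(),read_position(),read_orientation())
E
```

```text
pics
scene [1.36355299 0.16766737 0.63346516]
top [ 0.49621756 -0.04970076  1.1588045 ]
case scene [([262.0, 244.0], 0.73, [0.543, -0.199])]
case top [([383.0, 254.0], 0.94, [0.552, -0.18]), ([219.0, 209.0], 0.28, [0.639, 0.137])]
case_hinge scene [([239.0, 238.0], 0.78, [0.538, -0.257])]
case_hinge top [([398.0, 201.0], 0.89, [0.656, -0.211])]
handle scene [([294.0, 185.0], 0.59, [0.259, -0.219])]
handle top [([382.0, 334.0], 0.84, [0.4, -0.179])]
knob scene [([228.0, 180.0], 0.57, [0.284, -0.403])]
knob top [([464.0, 315.0], 0.93, [0.436, -0.339])]
pivot scene [([217.0, 212.0], 0.56, [0.448, -0.357])]
pivot top []
atomizer scene [([411.0, 356.0], 0.92, [0.778, 0.166]), ([439.0, 223.0], 0.76, [0.34, 0.178]), ([443.0, 272.0], 0.73, [0.531, 0.201]), ([265.0, 245.0], 0.48, [0.546, -0.19])]
atomizer top [([187.0, 259.0], 0.7, [0.54, 0.198]), ([192.0, 350.0], 0.63, [0.365, 0.186]), ([207.0, 140.0], 0.56, [0.776, 0.166])]
tray scene [([438.0, 283.0], 0.87, [0.569, 0.194])]
tray top [([185.0, 241.0], 0.66, [0.576, 0.203])]
bottle scene [([402.0, 299.0], 0.66, [0.638, 0.13])]
bottle top [([218.0, 209.0], 0.68, [0.639, 0.14])]
brush scene [([465.0, 309.0], 0.95, [0.63, 0.25]), ([328.0, 352.0], 0.44, [0.81, 0.029])]
brush top [([163.0, 209.0], 0.98, [0.637, 0.249])]
jar scene [([328.0, 352.0], 0.92, [0.81, 0.028])]
jar top [([274.0, 119.0], 0.69, [0.819, 0.033])]
comb scene [([355.0, 234.0], 0.59, [0.444, -0.005])]
comb top [([286.0, 306.0], 0.67, [0.451, 0.005])]
1.2 [0.28027786 0.58647492 0.23129446] [3.14154934e+00 1.24160828e-05 2.69574446e+00]
```

View pics/scene0.png

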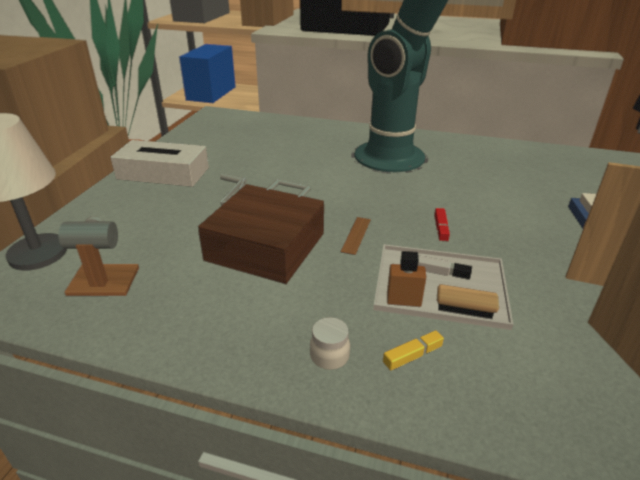

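View pics/top0.png

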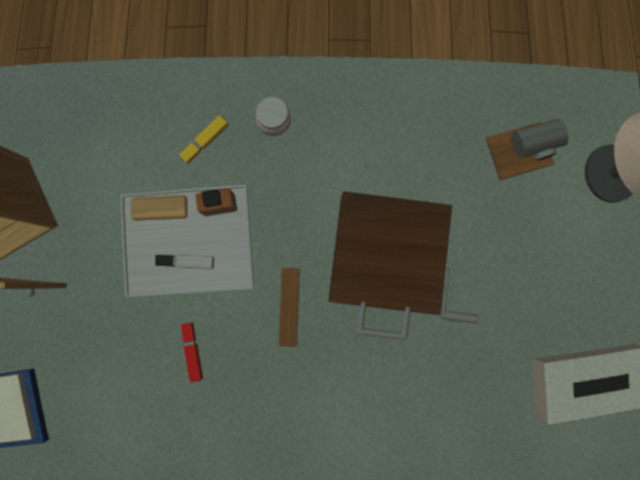

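The top view shows three atomizer look-alikes: red at (192,350), yellow at (207,140), and the aluminium bar with a black cap on the tray at (187,260). I choose the tray one. The case is at (390,250), the handle at (383,332) and the knob at (464,317). Next I fit the poses and check the choice in one crop.

```bash
cat > fit.py <<'E'
from h import *
from scipy.optimize import least_squares
C={n:camera(n) for n in("scene","top")}
P={"case":[0,0,0],"case_hinge":[.1,0,.08],"handle":[-.145,0,.085],"knob":[-.099,-.144,.096],"pivot":[-.025,-.144,.045]}
obs=[]
for k in P:
    for n in C:
        d=landmark_of(n,k)
        if d and d[0]["conf"]>.5: obs.append((k+"/"+n,n,P[k],d[0]["xy"]))
for xy,p in zip([(343,192),(451.5,205),(441,314),(330,302)],[[.1,.1,.09],[.1,-.1,.09],[-.1,-.1,.09],[-.1,.1,.09]]): obs.append(("corner","top",p,xy))
def W(q,p):
    c,s=np.cos(q[2]),np.sin(q[2]);return np.array([q[0]+c*p[0]-s*p[1],q[1]+s*p[0]+c*p[1],p[2]])
res=lambda q:np.concatenate([proj(C[n],W(q,p))-xy for _,n,p,xy in obs])
r=least_squares(res,[.55,-.18,-.1],loss="soft_l1",f_scale=2)
print("case",r.x); 
for o,e in zip(obs,res(r.x).reshape(-1,2)): print(o[0],e.round(1))
for d in outline_of("top","atomizer")[:3]:
    m=d["mask"].astype(np.uint8);pts=np.argwhere(m)[:,::-1]
    (cx,cy),wh,a=cv2.minAreaRect(pts.astype(np.float32));bx=cv2.boxPoints(((cx,cy),wh,a))
    w=np.array([atz(C["top"],b,.028)[:2] for b in bx]);e=[w[1]-w[0],w[2]-w[1]]
    l=max(e,key=np.linalg.norm)
    print("atom",d["conf"],(cx,cy),wh,w.mean(0),[np.linalg.norm(x) for x in e],np.degrees(np.arctan2(l[1],l[0])))
save(C["top"],"crop.png",(100,170,320,370),3.5)
E
python3 fit.py
```

```text
case [ 0.55164248 -0.18681629 -0.12143876]
case/scene [-0.6  4.2]
case/top [-0.9 -0.9]
case_hinge/scene [ 3.1 -1.9]
case_hinge/top [-1.8 -0.9]
handle/scene [ 1.5 -0.1]
handle/top [160.7 126.7]
knob/scene [ 0.6 -1.6]
knob/top [1.7 1. ]
pivot/scene [-1.6  1.6]
corner [ 0.4 -2.1]
corner [ 1.5 -0.5]
corner [-0.7  1.1]
corner [-0.8 -0.9]
atom 0.89 (204.0, 139.50001525878906) (14.849242210388184, 57.27566146850586) [0.76998574 0.16624137] [np.float64(0.11092311136824917), np.float64(0.029943272223219422)] -43.79281305310616
atom 0.69 (191.93153381347656, 352.28790283203125) (59.09574508666992, 15.02123737335205) [0.36269254 0.18100752] [np.float64(0.02894879811147693), np.float64(0.11163479469538776)] -171.05451889841402
atom 0.22 (273.5, 116.0) (38.0, 35.0) [0.81645482 0.03245082] [np.float64(0.06803601739496055), np.float64(0.07591841557091902)] -179.21303364941977
```

View pics/crop.png

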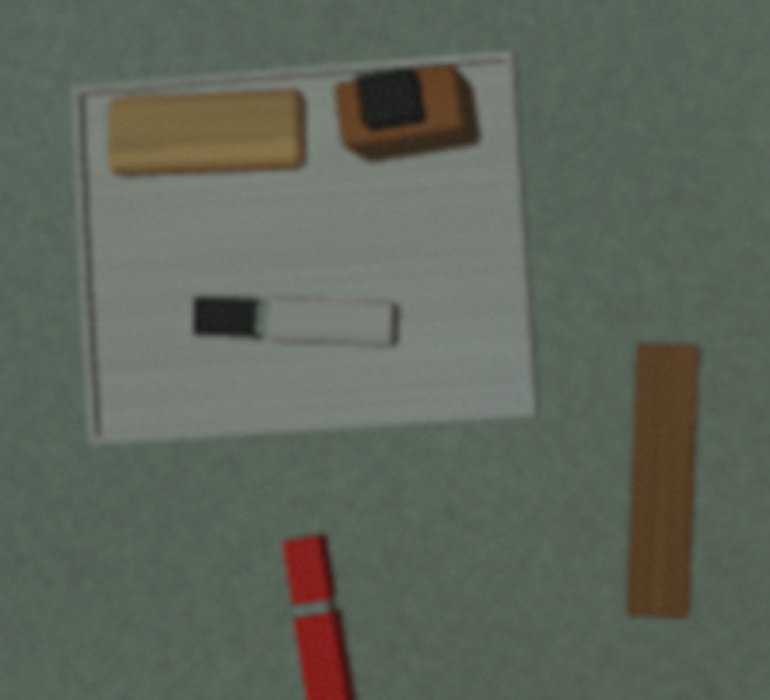

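The crop shows the brushed-metal bar with the black cap on the tray. The cap end is at about full-image (155,260) and the other end at (212,262). This is the right one. Now to check reach and lift the lid.

```bash
cat >> h.py <<'E'
Q=np.array([.55164,-.18682,-.12144])
def W(x,y,z):  # case mm -> world m
    x,y,z=x/1e3,y/1e3,z/1e3;c,s=np.cos(Q[2]),np.sin(Q[2]);return np.array([Q[0]+c*x-s*y,Q[1]+s*x+c*y,z])
YAW=np.pi/2+Q[2]; O=[np.pi,0,YAW]
def han(th): # TCP for the bar at lid angle th
    c,s=np.cos(th),np.sin(th);return W(100-245*c-5*s,0,80+245*s+5*c-17)
def kno(deg,y=-153,dz=-17,r=89.6):
    a=np.radians(deg);return W(-25+r*np.cos(a),y,45+r*np.sin(a)+dz)
def f(): return np.round(read_contact_force(),1)
E
python3 - <<'E'
from h import *
c=camera("top")
a,b=atz(c,(155.4,260.3),.028),atz(c,(212,262.3),.028);print("atom",(a+b)/2,np.linalg.norm(a-b),np.degrees(np.arctan2(*(a-b)[1::-1])))
print("handle pix",proj(c,W(-145,0,85)),"knob",proj(c,W(-99,-144,96)))
for n,p in [("h%.1f"%t,han(t)) for t in(0,.6,1.3)]+[("hup",han(0)+[0,0,.08]),("htop",han(1.3)+[0,0,.08])]+[("k%d"%d,kno(d)) for d in(46,68,80,90)]+[("kup",kno(68)+[0,0,.25]),("place",W(-30,0,22)),("placeup",W(-30,0,200)),("at",(a+b)/2*[1,1,0]+[0,0,.01])]:
    q=ik(p,O);print(n,p.round(3),None if q is None else np.round(q,2))
try:
    movep(han(0)+[0,0,.1],O); print(read_clock(),f())
    set_gripper(.034)
    print(move_l(han(0),.15,f_stop=8)); print(f(),read_position()-han(0))
    c=camera("scene");t=camera("top");save(t,"grasp.png",(300,200,500,350),3)
    set_gripper(.0,30); print(read_opening(),f(),read_clock())
except PlanningError as e: print("PE",e)
E
```

```text
atom [0.53454628 0.19943864 0.028     ] 0.10969835063182543 88.68423286255245
handle pix [381.58642022 333.24387632] knob [465.14213002 317.58937843]
h0.0 [ 0.408 -0.169  0.068] [-0.38  0.52  0.85  2.25 -0.67  0.64  0.85]
h0.6 [ 0.447 -0.174  0.205] [-0.4   0.26  0.83  2.07 -0.24  0.91  0.43]
h1.3 [ 0.581 -0.19   0.3  ] [-0.32  0.41  0.79  1.66 -0.3   1.2   0.41]
hup [ 0.408 -0.169  0.148] [-0.35  0.29  0.78  2.21 -0.29  0.75  0.5 ]
htop [ 0.581 -0.19   0.38 ] [-0.34  0.35  0.81  1.55 -0.25  1.35  0.37]
k46 [ 0.57  -0.343  0.092] [-0.13  0.86  0.96  1.7  -0.81  1.03  0.99]
k68 [ 0.542 -0.34   0.111] [-0.14  0.79  0.97  1.76 -0.76  1.01  1.  ]
k80 [ 0.524 -0.338  0.116] [-0.14  0.75  0.95  1.8  -0.72  0.99  1.  ]
k90 [ 0.508 -0.336  0.118] [-0.13  0.71  0.93  1.84 -0.7   0.96  0.99]
kup [ 0.542 -0.34   0.361] [-0.2   0.5   1.05  1.52 -0.44  1.38  0.76]
place [ 0.522 -0.183  0.022] [-0.08  0.65  0.45  1.99 -0.48  0.61  0.57]
placeup [ 0.522 -0.183  0.2  ] [-0.39  0.43  0.85  1.91 -0.39  0.97  0.52]
at [0.535 0.199 0.01 ] [-0.65  0.66  0.3   1.94 -0.34  0.59 -0.24]
4.6167 [-0.4  0.2 -0.3]
False
[-1.3  0.1 -0.7] [ 0.00037291 -0.0003598   0.00043133]
0.011333715844268415 [-4.4  1.8  8. ] 6.4083
```

View pics/grasp.png

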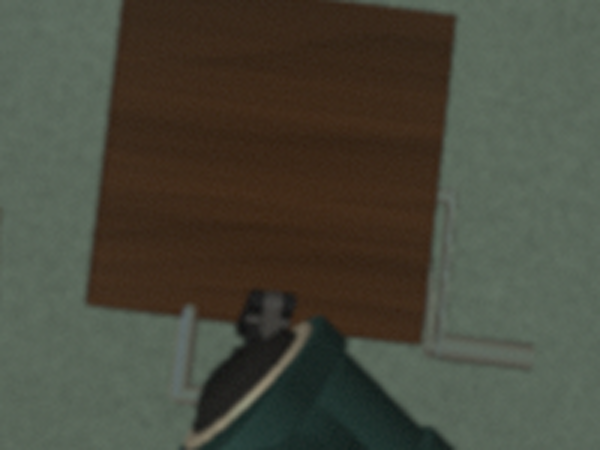

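The picture shows the gripper over the bar, and the opening reads 11.3 mm, so the 12 mm bar is held. Lifting along the arc.

```bash
python3 - <<'E'
from h import *
for t in np.linspace(.13,1.3,10):
    s=move_l(han(t),.15,f_stop=30); print(round(t,2),s,f(),round(read_opening(),4),round(read_clock(),2))
    if s: break
c=camera("top");s=camera("scene");save(s,"lift.png")
print([d["xy"] for d in landmark_of("scene","knob")[:1]],proj(s,kno(68.3,-144,0)),[d["xy"] for d in landmark_of("scene","handle")[:1]],proj(s,han(1.3)+[0,0,.017]))
E
```

```text
0.13 False [-0.3 -1.1 -0.8] 0.0107 6.77
0.26 False [ 4.1 -0.  -2.1] 0.011 7.12
0.39 False [ 7.8  0.2 -4.8] 0.0107 7.48
0.52 False [10.1 -0.  -6.3] 0.0107 7.84
0.65 False [10.1 -2.1 -9.1] 0.0109 8.2
0.78 False [ 7.5 -0.5 -8.3] 0.0105 8.56
0.91 False [ 3.8  1.5 -4.5] 0.0107 8.92
1.04 False [-2.8  5.1  2.8] 0.011 9.28
1.17 False [-2.   5.   7.8] 0.0111 9.63
1.3 False [-1.7  5.3  8.9] 0.0107 9.99
[[205.3, 185.4]] [202.36189114 185.35209091] [[247.5, 117.3]] [248.471921   114.28754026]
```

View pics/lift.png

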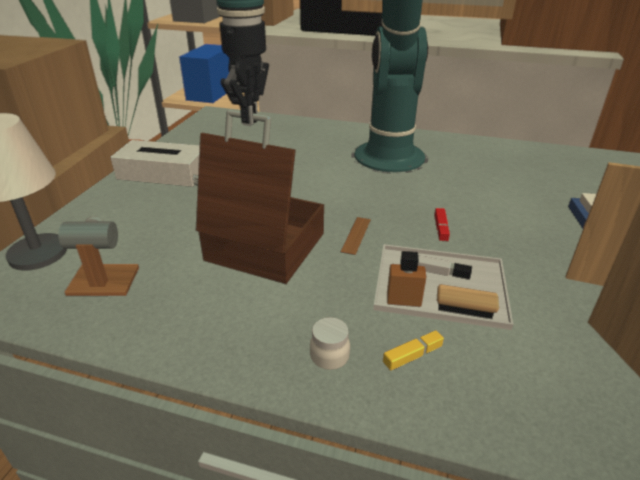

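The lid stands open at about 1.3 rad with the gripper on the bar at (247,117). The knob is detected at (205,185), within 3 px of the model. I release the bar and push the knee.

```bash
python3 - <<'E'
from h import *
set_gripper(.04); move_l(han(1.3)+[0,0,.08],.2); print(f(),read_clock())
move_l(kno(68.3)+[0,0,.27],.25)
set_gripper(.045)
s=camera("top")
print([d["xy"] for d in landmark_of("top","knob")[:1]],proj(s,kno(68.3,-144,0)))
print(move_l(kno(68.3),.15,f_stop=8),f(),read_position()-kno(68.3),read_clock())
E
```

```text
[ 0.5  0.7 -0.8] 11.1333
[[476.1, 260.3]] [476.88233071 257.14610242]
False [0.3 0.1 0.8] [ 0.00043878 -0.00029567  0.00080635] 14.175
```

```bash
python3 - <<'E'
from h import *
set_gripper(0,25); print("op",read_opening(),f())
for a in(62,56,51,47,44):
    s=move_l(kno(a),.08,f_stop=30); print(a,s,f(),round(read_opening(),4),round(read_clock(),2))
    if s: break
p=read_position()
set_gripper(.045); print(f()); move_l(np.array(p)+[0,0,.27],.25); move_l(W(0,-60,400),.25)
s=camera("scene");t=camera("top");save(s,"lock.png",(150,80,350,300),2.7)
print("scene knob",[d["xy"] for d in landmark_of("scene","knob")[:1]],[proj(s,kno(a,-144,0)).round(1) for a in(45.9,53,60)])
print("top knob",[d["xy"] for d in landmark_of("top","knob")[:1]],[proj(t,kno(a,-144,0)).round(1) for a in(45.9,53,60)]);print(read_clock())
E
```

```text
op 0.015344874044629203 [-1.1 -0.1  1.1]
62 False [-0.9 -0.1  1.2] 0.0151 14.82
56 False [-1.  -0.6  1.4] 0.0149 15.08
51 False [-1.4 -0.7  0.8] 0.015 15.33
47 False [ 0.2 -0.8 -0.9] 0.0151 15.58
44 False [-8.8  3.9 12.2] 0.0148 15.83
[-0.   0.3  0.2]
scene knob [[195.7, 200.1]] [array([195.7, 199. ]), array([197.5, 194.4]), array([199.6, 190. ])]
top knob [[476.4, 241.9]] [array([475.8, 241.2]), array([476.4, 245.7]), array([476.8, 250.7])]
18.25
```

View pics/lock.png

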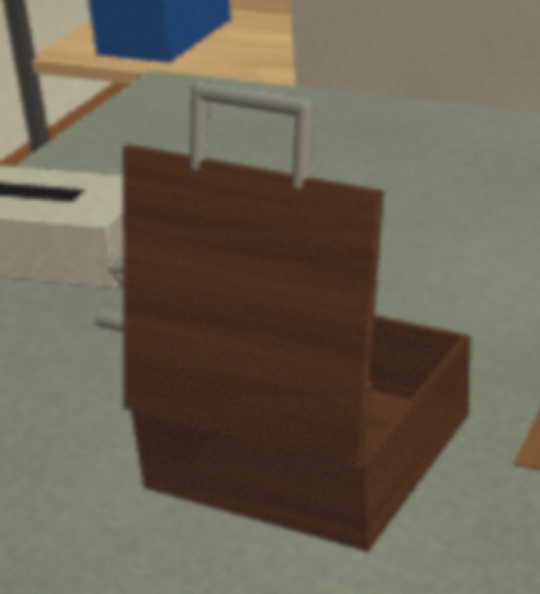

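The picture and both knob detections put the knob at its stop (about 46°), so the stay is locked and the lid stands free. Next, the atomizer.

```bash
python3 - <<'E'
from h import *
A=[np.pi,0,np.pi/2-.023]; p=np.array([.5345,.1985,0])
move_l([.5345,.1985,.40],.3,rot=A); move_l(p+[0,0,.13],.25); set_gripper(.055)
t=camera("top")
print(move_l(p+[0,0,.008],.12,f_stop=6),f(),read_position()[2])
set_gripper(0,35); print("op",read_opening(),f())
move_l(p+[0,0,.2],.2); print(read_opening(),f(),read_clock())
s=camera("scene");save(s,"held.png",(300,60,540,330),2.2)
E
```

```text
False [ 0.6 -0.5 -0.1] 0.008705342250939926
op 0.023513798394930573 [-0.3  0.7  5.5]
0.02289052496023818 [-0.2  0.7 -0.4] 24.0917
```

View pics/held.png

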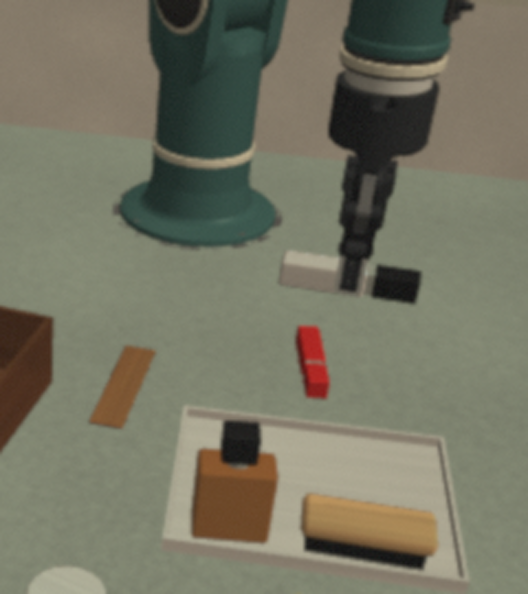

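The atomizer is held level by its middle, at crop (355,275). I lay it in the case.

```bash
python3 - <<'E'
from h import *
move_l(W(-35,0,230),.25,rot=O); print(f(),read_opening())
move_l(W(-35,0,40),.15); b=f()
print(move_l(W(-35,0,9.5),.03,f_stop=5),b,f(),read_position()[2],read_clock())
set_gripper(.045); print(f()); pause(.1); move_l(W(-35,0,230),.2); pause(.2)
move_l(W(-35,-60,400),.25)
t=camera("top");save(t,"placed.png",(300,150,520,350),3); print(read_clock())
print("top knob",[d["xy"] for d in landmark_of("top","knob")[:1]])
E
```

```text
[ 0.3 -0.3 -2.1] 0.02315237018209081
True [ 0.2 -0.3 -0.8] [-0.4  1.4  5.2] 0.010773126259040644 28.15
[ 0.8 -0.4 -0.2]
30.9667
top knob [[476.7, 239.3]]
```

View pics/placed.png

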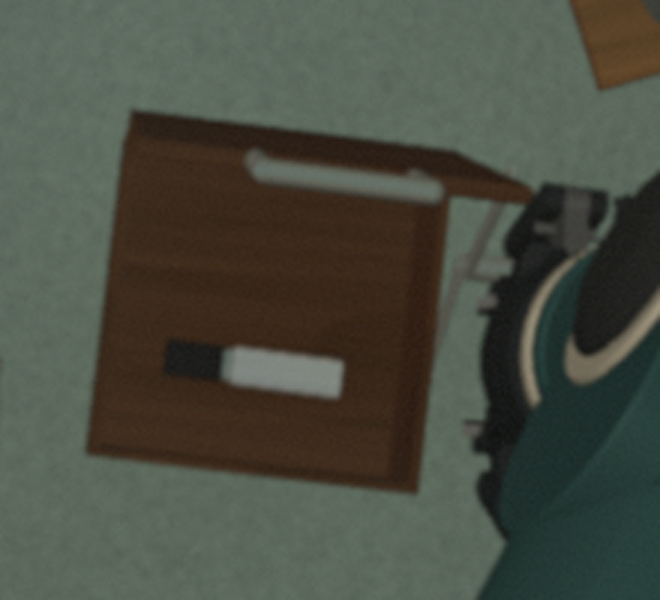

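The atomizer lies flat on the case floor at crop (255,370), and the stay is still locked. Now I break it.

```bash
python3 - <<'E'
from h import *
move_l(kno(45.9)+[0,0,.27],.25)
print(move_l(kno(45.9),.18,f_stop=8),f())
set_gripper(0,25); print("op",read_opening(),f())
for a in(49,53,58,65,72,79.7):
    s=move_l(kno(a),.08,f_stop=30); print(a,s,f(),round(read_opening(),4))
    if s: break
p=np.array(read_position())
set_gripper(.045); print(f()); move_l(p+[0,0,.29],.25); move_l(han(1.2)+[0,0,.1],.25)
s=camera("scene");t=camera("top");print(read_clock())
for n,c in(("scene",s),("top",t)):
    print(n,[d["xy"] for d in landmark_of(n,"knob")[:1]],[proj(c,kno(a,-144,0)).round(1) for a in(74,79.7,85)],"handle",[d["xy"] for d in landmark_of(n,"handle")[:1]],[proj(c,han(a)+[0,0,.017]).round(1) for a in(1.1,1.2,1.3)])
save(s,"broken.png",(150,20,350,300),2.1)
E
```

```text
False [ 0.5  0.3 -0.3]
op 0.01505225395665115 [-1.6  1.4  5.2]
49 False [ 3.2 -0.7  1.2] 0.0153
53 False [ 3.9 -0.9  2.5] 0.0151
58 False [ 4.7 -0.7  5.2] 0.0149
65 False [6.2 0.1 9.5] 0.0152
72 False [ 4.   0.1 11.3] 0.0152
79.7 False [ 1.2  1.6 13.1] 0.0151
[ 0.4  0.5 -0.6]
37.875
scene [[205.6, 181.8]] [array([204.4, 182.5]), array([206.5, 180. ]), array([208.6, 177.9])] handle [] [array([261., 115.]), array([255., 114.]), array([248.5, 114.3])]
top [] [array([476.8, 261.9]), array([476.5, 266.9]), array([476.2, 271.6])] handle [[413.3, 231.5]] [array([409.5, 255.7]), array([412.4, 239.9]), array([415.1, 223.3])]
```

View pics/broken.png

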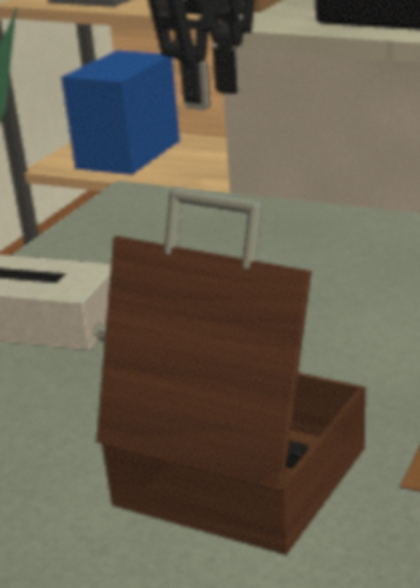

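The lid now leans forward at about 1.25 rad (bar at full-image (251,114)), with the stay broken. I grip the bar and lower it.

```bash
python3 - <<'E'
from h import *
print(move_l(han(1.25),.15,f_stop=8),f())
set_gripper(0,40); print("op",read_opening(),f())
for t in list(np.linspace(1.13,.0,10)):
    s=move_l(han(t),.1,f_stop=35); print(round(t,2),s,f(),round(read_opening(),4),round(read_clock(),2))
    if s: break
if not s: print(move_l(han(0)-[0,0,.005],.03,f_stop=15),f())
c=camera("top");s=camera("scene");save(s,"shut.png",(150,80,390,300),2.4)
E
```

```text
False [ 0.5 -0.1  0.5]
op 0.010235927093998018 [-2.4  0.5  5.2]
1.13 False [-3.5  0.1  5.3] 0.0107 39.72
1.0 False [-1.7 -2.3  0.4] 0.0104 40.17
0.88 False [ 2.1 -4.6 -4.1] 0.0105 40.62
0.75 False [ 3.3 -5.8 -6.2] 0.0104 41.07
0.63 False [ 3.2 -6.5 -5.3] 0.0104 41.52
0.5 False [ 2.7 -4.6 -4.2] 0.0102 41.97
0.38 False [ 1.4 -5.5 -1.9] 0.0102 42.42
0.25 False [ 0.8 -5.4 -2.2] 0.0102 42.87
0.13 False [ 0.1 -4.7 -2.3] 0.0102 43.33
0.0 True [ 0.5 -0.2 -1.9] 0.0105 43.67
```

View pics/shut.png

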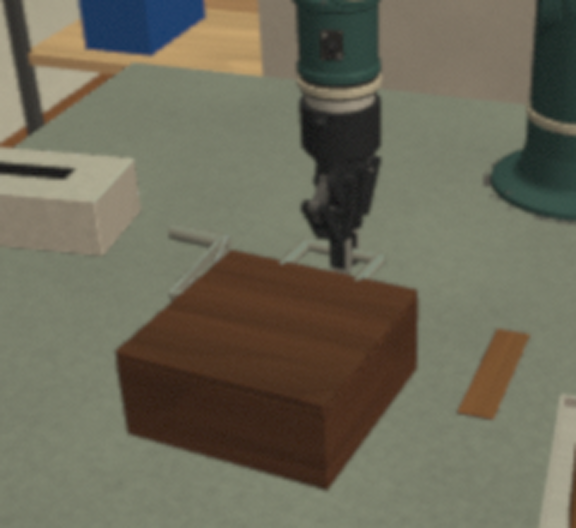

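The lid looks shut, and the last segment stopped on contact at the rim. I press lightly, release, and check the lid by the handle and knob positions.

```bash
python3 - <<'E'
from h import *
p=np.array(read_position());print(p-han(0))
print(move_l(p-[0,0,.004],.03,f_stop=15),f(),read_position()-han(0))
set_gripper(.034); p=np.array(read_position())
move_l(p+[0,0,.12],.15); move_l([.42,.1,.3],.25)
s=camera("scene");t=camera("top")
for n,c in(("scene",s),("top",t)):
    for k,X in(("knob",W(-99,-144,96)),("handle",W(-145,0,85))): print(n,k,[d["xy"] for d in landmark_of(n,k)[:1]],proj(c,X).round(1),proj(c,X+[0,0,.01]).round(1))
save(s,"end.png",(180,150,360,300),4); print(f(),read_clock())
E
```

```text
[-1.17192946e-03  9.03439569e-05  1.20114405e-03]
True [-1.9  1.1 12.1] [-0.00114765  0.0001494  -0.00031427]
scene knob [[227.5, 181.8]] [229.9 177.6] [229.5 173.8]
scene handle [[293.0, 184.8]] [292.8 184.9] [292.7 181.1]
top knob [[285.9, 309.8]] [465.1 317.6] [466.5 317.9]
top handle [[383.9, 333.1]] [381.6 333.2] [382.2 333.7]
[-0.9 -0.2 -0. ] 46.8917
```

View pics/end.png

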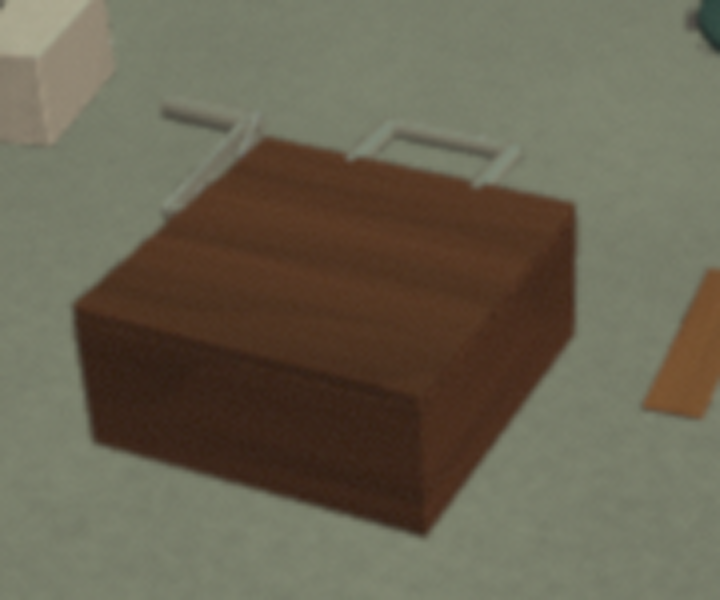

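The lid lies flush on the rim. The handle is detected at (293,185), where it should be with the lid shut, and the robot is clear. Handing in.

```bash
python3 -c "
from workcell import *
print(close_job())"
```

```text
the job is handed in; nothing more can be done
None
```

I handed the job in at about 47 s of the 72 s allowed: the atomizer was laid flat in the case, and the lid was lowered by its handle and looked fully shut in the last picture. The judge's result was not shown to me.

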